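# Put a grinding wheel away on its storage post

### The arm

A 6-joint arm with a two-finger parallel gripper is mounted at the origin on a cart in front of the work surface, level with it; the furniture and walls round the work are solid. World frame = base frame: x ahead of the robot, y to its left, z up, the work surface at z = 0. Lengths are in m, angles in degrees, forces in N, time in s.
With the tool pointing down it reaches from about 0.4 to 0.825 m from the base axis. Payload 7 kg.
Tool frame: the origin (TCP) lies on the centre line of the jaws, within the pads' length; the fingertips stand 22 mm ahead of it and the grasp point (between the pads) lies 3 mm ahead of it; z points along the fingers, y is the line along which they close (so a half turn about z gives the same grasp; the last joint's range is limited). The gripper opens to 88 mm and grips with 3 to 60 N. Pads are 19 mm wide; open, the fingers measure 130 mm over their backs; the gripper's body (78 mm by 193 mm) begins 47 mm behind the grasp point.
Start: joints at [-59.868, 20.546, 0.682, 0, -70.136, -16.507], TCP at [0.159, -0.656, 0.249] pointing down, gripper open.
Joint ranges: [-176.03, 176.03], [-82.01, 121.73], [-58.28, 71.71], [-173.87, 95.51], [-174.79, -0.11], [-173.66, 173.66]. Speed limits (degrees/s): [136.94, 136.94, 172.46, 180, 180, 180].

### API

Orientations are given as a 3x3 rotation matrix whose columns are the frame's x, y, z axes.
In Python, from rig import robot gives the robot as it stands. The module is installed in compiled form; this text tells all that it offers.
- The arm moves only by the tool apply_moves, never from a script. Its arguments are lists of equal length, an entry for each row: "grip": the opening, from 0 (shut) to 1 (fully open); "translation": the shift along the tool's x, y, z in units of 50 mm (1.0 is 50 mm), a list of three; "rot": the turn, a rotation vector about the tool's x, y, z in units of 10 degrees (1.0 is 10 degrees), a list of three. In form: {"grip": [grip, ...], "translation": [[dx, dy, dz], ...], "rot": [[ax, ay, az], ...]}. A call has 1 to 20 rows; each row shifts and turns the commanded pose from where the row before left it, along the tool's axes as they then stand; what a row does not reach is not made up. A row lasts 1/8 s, in which the tool goes at most 62.5 mm and 10.7 degrees, less where a joint would pass 70% of its speed; a pose out of reach is approached as far as the arm can. A call is refused whole if a number of a shift passes 1 or a number of a turn 1, either way. A call with a gripper value outside its range is refused whole. The fingers move at their own pace and stop on an object; "squeeze" is the grip in N (left out, the last holds). Time passes only in rows, so rows that do not move let the fingers close. It gives the time, the measured TCP pose, the force, the opening and the grip force at its end, in the units of the state.
- robot.sense(): the state, without advancing time (a new reading comes with each control period).
- robot.grab_frame(name): name is "scene" or "top" or "wrist"; returns a dict with "image" (400x640x3 uint8, blue, green, red), "intrinsics" (3x3 intrinsics, pixels), "k1" (the pictures are not rectified: a ray, as slopes to the right and down, at radius r is drawn at 1 + k1 r^2 times it, then the intrinsics apply), "world_to_cam" (4x4, takes a point from world to camera coordinates). Camera axes: x right, y down, z forward; pixel columns grow to the right and rows downward; lengths in m; the calibration is good to about 2 mm. A picture is of the moment at which its call begins. There is no depth.
- robot.close_job(): hands the job in; it is judged then, once.
The state is a dict: "clock": time; "joint_positions": joint angles; "qd": joint speeds; "joint_torque": joint torques, N m; "tool_pos": TCP position; "tcp_rot": TCP orientation; "wrist_force": force on the tool from outside, world axes, zero at the start; "ft_torque": the same for the moment, N m; "grip_width": finger opening in m; "grip_force": force on a finger pad.
Only numpy, scipy, OpenCV 4.12 (cv2) and the standard library are available. Lean on these libraries where they do the work, as an engineer would, in place of code of your own. Each camera call takes 0.05 s, during which the arm holds its last target. There are 200 camera calls.

### The job

Put the grey grinding wheel with the wide bore away on the storage post: thread it over the post and lower it, without dropping it, until it lies flat on the foot. Then put the knurled cap, closed end up, over the top of the post so that it stands on the wheel, and let go. The wheel has to go on first, because the cap closes the post.

Things in the scene. Friction and masses are not known exactly. Their poses are not given: they have to be found in the camera images.
- stand_seat (a point): Storage post, fixed to the plate: a dark round steel foot, 48 mm diameter and 12 mm high, with an upright bare steel post 14 mm in diameter in its middle, whose tip stands 46 mm above the foot and tapers over its last 12 mm. This point lies on the post's axis at the level of the foot's top, where the wheel comes to lie; z is up.
- wheel_center (a point): Grinding wheel, loose, lying flat: plain grey ring of 56 mm outer diameter, 24 mm thick, with a straight through bore of 28 mm; about 0.12 kg. It is the only ring of this size with a wide, straight bore through which the plate is seen; the smaller-bored, recessed or stepped wheels, flange and nuts near by do not belong to the job. This point is its centre, 12 mm above its underside; z is its axis. It is gripped across its outside.
- cap_center (a point): Knurled cap, loose, standing with its closed flat end up: plain steel cylinder with a ribbed (knurled) middle, 40 mm diameter, 34 mm high, about 0.1 kg, with a blind bore of 26 mm diameter and 26 mm depth in its underside. This point is its centre, 17 mm above its open lower rim; z is its axis, up. On the seated wheel its rim rests on the wheel's top and 22 mm of the post stand inside it.
Not all that is in view belongs to the job. Leave any blue look-alike of the part that bears wheel_center alone.

How it is judged (in metres and radians):
On the way, in this order (a step that is already met when the one before it is completed fails the run):
1. the wheel lies flat on the foot, round the post, with the cap not on the post (horizontal distance between wheel_center and stand_seat below 0.012 m and z of wheel_center in the frame of stand_seat between 0.004 and 0.02 m and angle between wheel_center's own z axis and vertical below 0.17 rad and horizontal distance between cap_center and stand_seat above 0.05 m), for 0.2 s.
2. the cap stands on the wheel, over the post (horizontal distance between each of wheel_center, cap_center and stand_seat below 0.012 m and z of wheel_center in the frame of stand_seat between 0.004 and 0.02 m and angle between each of wheel_center, cap_center's own z axis and vertical below 0.17 rad and z of cap_center in the frame of stand_seat between 0.033 and 0.049 m), for 0.2 s.
At the end, for the whole second after the job is handed in: The wheel lies flat on the foot round the post (axis within 12 mm of the post's, height within 8 mm, level within 10 degrees) and the cap stands upright on it over the post (axis within 12 mm, height within 8 mm, upright within 10 degrees), both at rest (all of step 2 and linear speed of each of wheel, cap below 0.02 m/s); the robot touches nothing.
It fails at once if the wheel is dropped (falls free from more than about 25 mm) (contact force between wheel and anything else below 0.05 N and linear speed of wheel above 0.7 m/s).
It also fails if it takes over 58 s, if anything falls off the work surface, if the arm or the gripper's body presses on something with over 40 N, if the wrist force passes 120 N, or if a joint passes its speed limit or range.

## Working session

There is one attempt and no reset: what is moved stays moved. The work goes in short steps, Python scripts to look and compute and a tool call to move; the robot and the scene stay as the last step left them, time stands still between calls to the robot, and variables do not carry over. Pictures are saved under pics/ and viewed, at most 13 in all, crops included, and the job is handed in when it is done.

Besides the shell and the picture viewer there is one more tool, called by a JSON object that holds its "method" and its "body", one argument or row to a line. apply_moves: Moves the arm, as the interface text tells. Its arguments: {"type":"object","properties":{"grip":{"type":"array","items":{"type":"number"}},"translation":{"type":"array","items":{"type":"array","items":{"type":"number"}}},"rot":{"type":"array","items":{"type":"array","items":{"type":"number"}}},"squeeze":{"type":"number"}},"required":["grip","translation","rot"]}

```bash
mkdir -p pics
cat > h.py <<'E'
import numpy as np,cv2
from rig import robot
def grab(n,f=None):
    d=robot.grab_frame(n)
    if f: cv2.imwrite('pics/'+f,d['image'])
    np.savez(''+n+'.npz',**d); return d
def load(n): return dict(np.load(''+n+'.npz'))
def world(d,u,v,z):
    K=d['intrinsics'];k=float(d['k1']);T=d['world_to_cam']
    q=np.array([(u-K[0,2])/K[0,0],(v-K[1,2])/K[1,1]]);p=q.copy()
    for _ in range(30): p=q/(1+k*(p@p))
    R=T[:3,:3];c=-R.T@T[:3,3];r=R.T@np.array([p[0],p[1],1])
    return c+r*(z-c[2])/r[2]
def proj(d,P):
    K=d['intrinsics'];k=float(d['k1']);T=d['world_to_cam']
    c=T[:3,:3]@np.asarray(P)+T[:3,3];p=c[:2]/c[2];p=p*(1+k*(p@p))
    return K[:2,:2]@p+K[:2,2]
E
python3 - <<'E'
from h import *
a=grab('scene','s.png');b=grab('top','t.png')
for d in(a,b):
    T=d['world_to_cam'];print(-T[:3,:3].T@T[:3,3],T[2,:3],d['intrinsics'][0,0],d['k1'])
print(robot.sense())
E
```

```text
[0.06813562 0.58162114 0.49872573] [ 0.46552433 -0.71726852 -0.51847175] 367.5389250446378 0.01253160575611826
[ 0.37683906 -0.0104056   1.06278769] [ 0.05831353 -0.01490262 -0.99818708] 397.46565219261316 -0.06665716817992116
{'clock': 0.1, 'joint_positions': array([-5.98694623e+01,  2.05855198e+01,  6.39850330e-01, -1.84735898e-02,
       -7.01353413e+01, -1.65067595e+01]), 'qd': array([-0.02993502, -0.05118552,  0.09259479,  0.01349237,  0.01700321,
        0.04957835]), 'joint_torque': array([-1.59210584e-03, -5.84164453e+01,  2.93749738e+01,  7.01539144e+00,
        1.01367087e-02, -5.94159133e-05]), 'tool_pos': array([ 0.15888035, -0.6556247 ,  0.24774076]), 'tcp_rot': array([[-9.71889157e-01, -2.35438455e-01, -4.47463615e-04],
       [-2.35438854e-01,  9.71888191e-01,  1.37506560e-03],
       [ 1.11141285e-04,  1.44176166e-03, -9.99998954e-01]]), 'wrist_force': array([-0.32889637,  0.89350919,  0.05770855]), 'ft_torque': array([-0.00804992, -0.03094223,  0.01467034]), 'grip_force': 0.0, 'grip_width': 0.08749170076621686}
```

View pics/s.png

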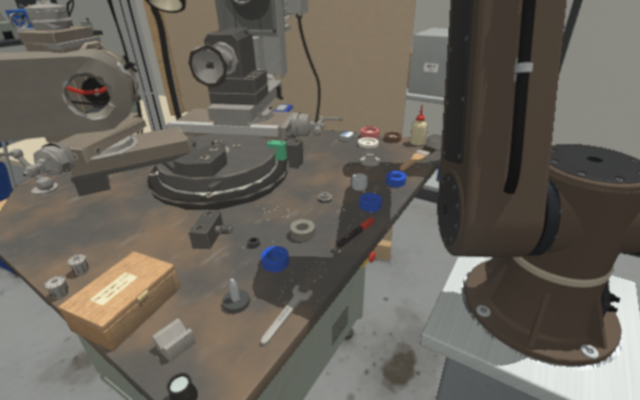

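View pics/t.png

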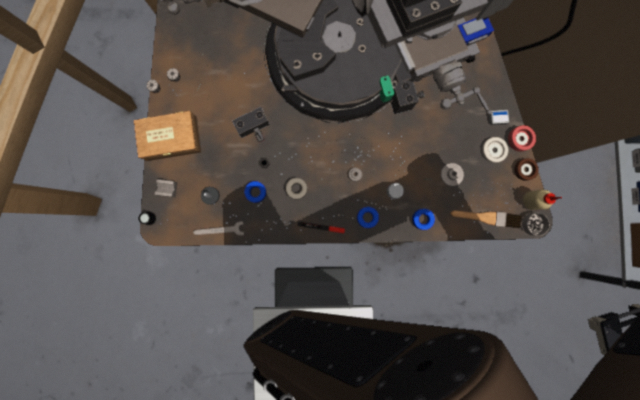

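The picture shows a robot table with several rings. Wheel candidates in the top view:
- plain grey ring at (296,187)
- grey flanged wheel at (453,174)
- white recessed wheel at (495,149)
- red wheels at (521,138) and (526,169)
- nut at (355,174)
- blue look-alikes at (255,191), (368,217) and (424,219)

My choice is (296,187). Cap candidates are (396,190) and the small knurled nuts at (153,86) and (173,74). The post is at (210,195). I'll check these in one crop.

Run:
```python
from h import *
a=load('scene');b=load('top')
A=cv2.resize(a['image'][160:320,210:420],(800,300*800//800+0),interpolation=3) if 0 else cv2.resize(a['image'][160:310,210:410],(800,600),interpolation=3)[:, :]
A=cv2.resize(A,(400,300));B=cv2.resize(b['image'][155:235,190:480],(800,221),interpolation=3)
C=cv2.resize(a['image'][200:260,270:340],(400,300),interpolation=3)
cv2.imwrite('pics/c.png',np.vstack([np.hstack([A,C]),B]))
for n,u,v,z in[('ring',296,187,.024),('cap',396,190,.034),('foot',210,195,.012)]:print(n,world(b,u,v,z))
for n,u,v,z in[('ring',302,228,.024),('cap',359,178,.034),('foot',236,303,.012),('tip',235,280,.058)]:print(n,world(a,u,v,z))
```

```text
ring [0.47045584 0.03619992 0.024     ]
cap [ 0.45739335 -0.22477266  0.034     ]
foot [0.45422425 0.26536359 0.012     ]
ring [0.46246851 0.04607501 0.024     ]
cap [ 0.45217562 -0.21031049  0.034     ]
foot [0.44484363 0.27724052 0.012     ]
tip [0.44698441 0.26828863 0.058     ]
```

View pics/c.png

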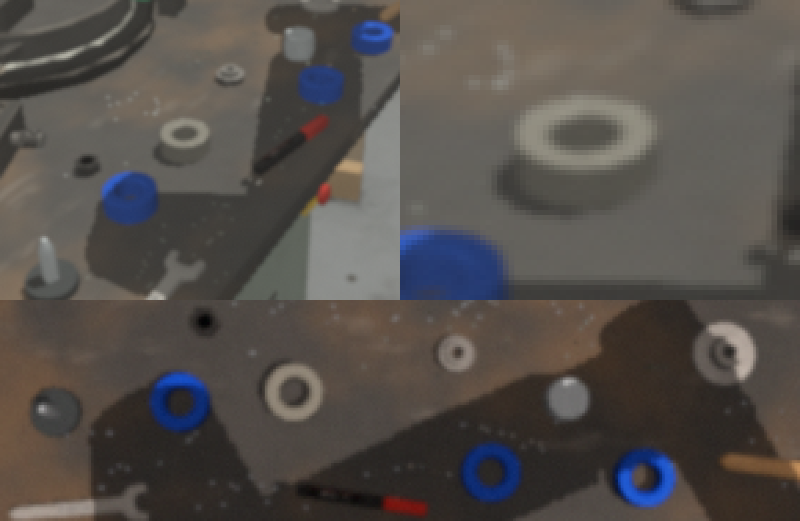

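The crop confirms it: the plain straight-bored grey ring is the wheel, the plain cylinder at top (396,190) is the cap, and the foot with post is at (210,195). Next I'll move above the wheel.

{"method": "apply_moves", "body": {
  "grip": [1, 1, 1, 1, 1, 1, 1, 1, 1, 1, 1, 1, 1, 1, 1, 1],
  "translation": [
    [-0.66, 0.86, 0],
    [-0.66, 0.86, 0],
    [-0.66, 0.86, 0],
    [-0.66, 0.86, 0],
    [-0.66, 0.86, 0],
    [-0.66, 0.86, 0],
    [-0.66, 0.86, 0],
    [-0.66, 0.86, 0],
    [-0.66, 0.86, 0],
    [-0.66, 0.86, 0],
    [-0.66, 0.86, 0],
    [-0.66, 0.86, 0],
    [-0.66, 0.86, 0],
    [-0.66, 0.86, 0],
    [0, 0, 0],
    [0, 0, 0]
  ],
  "rot": [
    [0, 0, 0],
    [0, 0, 0],
    [0, 0, 0],
    [0, 0, 0],
    [0, 0, 0],
    [0, 0, 0],
    [0, 0, 0],
    [0, 0, 0],
    [0, 0, 0],
    [0, 0, 0],
    [0, 0, 0],
    [0, 0, 0],
    [0, 0, 0],
    [0, 0, 0],
    [0, 0, 0],
    [0, 0, 0]
  ]
}}

```text
clock: 2.1
tool_pos: [0.4657, 0.0379, 0.2481]
tcp_rot: [[-0.972, -0.236, -0.001], [-0.236, 0.972, -0.0], [0.001, -0.0, -1.0]]
wrist_force: [-0.0, -0.9, -0.8]
grip_width: 0.0875
grip_force: 0.0
```

Run:
```python
from h import *
d=grab('wrist','w1.png')
s=robot.sense();print(s['clock'],s['tool_pos'],s['tcp_rot'].round(4),s['wrist_force'])
T=d['world_to_cam'];print(-T[:3,:3].T@T[:3,3],T[2,:3])
for p in([.465,.04,.024],[.45,.27,.012]):print(proj(d,p))
```

```text
2.15 [0.46561426 0.03741402 0.24826756] [[-9.719e-01 -2.354e-01 -8.000e-04]
 [-2.354e-01  9.719e-01 -3.000e-04]
 [ 9.000e-04 -1.000e-04 -1.000e+00]] [ 0.33214788 -0.58245123 -0.22850444]
[0.40205992 0.02282515 0.38468988] [ 0.24055143  0.05871973 -0.96885861]
[321.86405139 176.10811102]
[522.06098238 208.6732016 ]
```

View pics/w1.png

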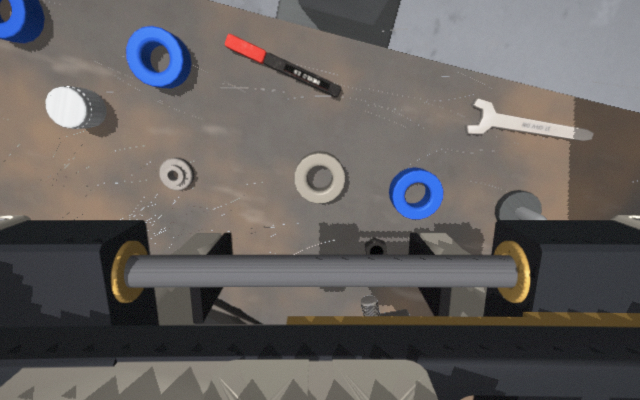

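The wrist view shows the grey ring at (320,178), the cap top at (67,107) and the foot at (519,210), partly hidden by the gripper. I'll fit the ring and cap outlines.

```bash
cat >> h.py <<'E'
def fit(d,u,v,z,r,lo,hi,f=lambda i:cv2.cvtColor(i,cv2.COLOR_BGR2GRAY)):
    "radial search for strongest edge around (u,v), unproject at z, robust circle fit (world)"
    g=cv2.GaussianBlur(f(d['image']),(3,3),0).astype(np.float32);P=[]
    for t in np.linspace(0,2*np.pi,72,endpoint=False):
        rr=np.arange(lo,hi,.25);x=(u+rr*np.cos(t)).astype(np.float32);y=(v+rr*np.sin(t)).astype(np.float32)
        l=cv2.remap(g,x[None],y[None],1)[0];k=np.argmax(abs(np.gradient(l)));P.append(world(d,x[k],y[k],z)[:2])
    P=np.array(P)
    from scipy.optimize import least_squares
    s=least_squares(lambda q:np.hypot(*(P-q[:2]).T)-q[2],[*P.mean(0),r],loss='soft_l1',f_scale=.001)
    return s.x,np.median(abs(s.fun))
E
python3 - <<'E'
from h import *
d=load('wrist')
print('ring',world(d,320,178,.024),fit(d,320,178,.024,.028,20,32))
print('bore',fit(d,320,178,.024,.014,8,18))
print('cap',world(d,67,107,.034),fit(d,67,107,.034,.02,14,30))
t=load('top');s=load('scene')
for dd,u,v,z,lo,hi in((t,296,187,.024,8,15),(t,396,190,.034,5,12),(t,210,195,.012,6,13)): print('top',fit(dd,u,v,z,.025,lo,hi))
print('foot w',world(d,519,210,.012))
E
```

```text
ring [0.46748903 0.038535   0.024     ] (array([0.46817517, 0.03772145, 0.02708005]), np.float64(0.00020465605812531977))
bore (array([0.46785092, 0.03766501, 0.01455362]), np.float64(0.00019803551214788405))
cap [ 0.45593969 -0.22068616  0.034     ] (array([ 0.45634805, -0.22207649,  0.0191728 ]), np.float64(0.0001921418084734651))
top (array([0.46828285, 0.0359725 , 0.02700387]), np.float64(0.0004943054762652204))
top (array([ 0.45720409, -0.22410645,  0.01926198]), np.float64(0.0005385392153789709))
top (array([0.45363588, 0.26414984, 0.02456475]), np.float64(0.0008994295217713069))
foot w [0.45227644 0.26726995 0.012     ]
```

{"method": "apply_moves", "body": {
  "grip": [0.85, 0.85, 0.85, 0.85, 0.85, 0.85, 0.85, 0.85, 0, 0, 0, 0, 0, 0, 0, 0],
  "translation": [
    [-0.05, 0, 0.8],
    [0, 0, 0.8],
    [0, 0, 0.8],
    [0, 0, 0.8],
    [0, 0, 0.6],
    [0, 0, 0.4],
    [0, 0, 0.22],
    [0, 0, 0],
    [0, 0, 0],
    [0, 0, 0],
    [0, 0, 0],
    [0, 0, 0],
    [0, 0, 0],
    [0, 0, 0],
    [0, 0, 0],
    [0, 0, 0]
  ],
  "rot": [
    [0, 0, 0],
    [0, 0, 0],
    [0, 0, 0],
    [0, 0, 0],
    [0, 0, 0],
    [0, 0, 0],
    [0, 0, 0],
    [0, 0, 0],
    [0, 0, 0],
    [0, 0, 0],
    [0, 0, 0],
    [0, 0, 0],
    [0, 0, 0],
    [0, 0, 0],
    [0, 0, 0],
    [0, 0, 0]
  ],
  "squeeze": 30
}}

```text
clock: 4.15
tool_pos: [0.469, 0.0387, 0.0282]
tcp_rot: [[-0.972, -0.236, 0.001], [-0.236, 0.972, 0.0], [-0.001, 0.0, -1.0]]
wrist_force: [-1.0, -0.2, 6.2]
grip_width: 0.0519
grip_force: 30.0
```

{"method": "apply_moves", "body": {
  "grip": [0, 0, 0, 0, 0, 0],
  "translation": [
    [0, 0, -0.2],
    [0, 0, -0.4],
    [0, 0, -0.6],
    [0, 0, -0.6],
    [0, 0, -0.2],
    [0, 0, 0]
  ],
  "rot": [
    [0, 0, 0],
    [0, 0, 0],
    [0, 0, 0],
    [0, 0, 0],
    [0, 0, 0],
    [0, 0, 0]
  ]
}}

```text
clock: 4.9
tool_pos: [0.4686, 0.0386, 0.1279]
tcp_rot: [[-0.972, -0.235, 0.001], [-0.235, 0.972, 0.001], [-0.001, 0.001, -1.0]]
wrist_force: [-0.4, 0.4, -2.1]
grip_width: 0.0518
grip_force: 30.0
```

Run:
```python
from h import *
d=grab('wrist','w2.png');s=robot.sense();print(s['tool_pos'],s['wrist_force'],s['grip_width'],s['tcp_rot'].round(4))
a=grab('scene')
c=cv2.resize(a['image'][170:310,190:390],(640,448),interpolation=3)
print(proj(a,s['tool_pos']))
cv2.imwrite('pics/v2.png',np.vstack([cv2.resize(d['image'][80:400],(400,200)),np.zeros((0,400,3),np.uint8),cv2.resize(c,(400,280))]))
```

```text
[0.46815456 0.03840837 0.12709959] [-0.61688485 -0.04970772 -2.62069345] 0.052049197492304015 [[-9.719e-01 -2.353e-01 -4.000e-04]
 [-2.353e-01  9.719e-01  2.000e-04]
 [ 4.000e-04  3.000e-04 -1.000e+00]]
[299.56012367 185.16486089]
```

View pics/v2.png

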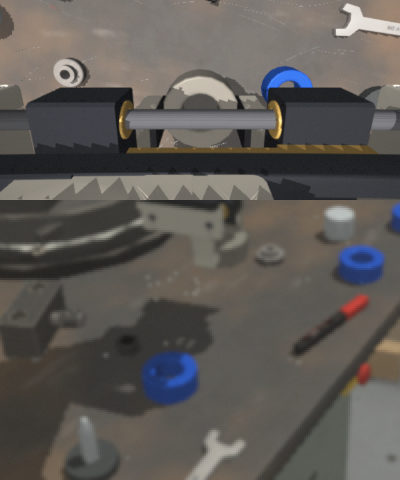

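The wheel is held level between the fingers and lifted clear. I'll go to a viewpoint just beyond the post.

{"method": "apply_moves", "body": {
  "grip": [0, 0, 0, 0, 0, 0, 0, 0, 0, 0],
  "translation": [
    [-0.2, 0.54, -0.21],
    [-0.2, 0.54, -0.21],
    [-0.2, 0.54, -0.21],
    [-0.2, 0.54, -0.21],
    [-0.2, 0.54, -0.21],
    [-0.2, 0.54, -0.21],
    [-0.2, 0.54, -0.21],
    [-0.2, 0.54, -0.21],
    [0, 0, 0],
    [0, 0, 0]
  ],
  "rot": [
    [0, 0, 0],
    [0, 0, 0],
    [0, 0, 0],
    [0, 0, 0],
    [0, 0, 0],
    [0, 0, 0],
    [0, 0, 0],
    [0, 0, 0],
    [0, 0, 0],
    [0, 0, 0]
  ]
}}

```text
clock: 6.25
tool_pos: [0.4948, 0.2667, 0.2099]
tcp_rot: [[-0.972, -0.236, -0.002], [-0.236, 0.972, -0.002], [0.003, -0.001, -1.0]]
wrist_force: [-0.4, -0.4, -1.8]
grip_width: 0.0518
grip_force: 30.0
```

Run:
```python
from h import *
d=grab('wrist','w3.png');s=robot.sense();p=s['tool_pos'];print(p)
print('ring exp',proj(d,p+[0,0,-.0042]),'foot exp',proj(d,[.453,.266,.012]),'tip',proj(d,[.453,.266,.058]))
```

```text
[0.49485722 0.26639074 0.21016486]
ring exp [318.70380728 263.89306489] foot exp [329.4736025  140.07006205] tip [330.85742584 144.11748949]
```

View pics/w3.png

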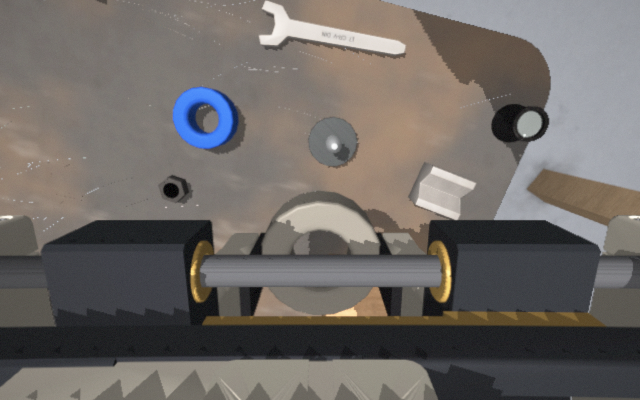

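Run:
```python
from h import *
d=load('wrist');s=robot.sense();R=s['tcp_rot'];p=s['tool_pos']
f=fit(d,333,142,.012,.024,18,32);print(f,'tip',world(d,334,145,.058),world(d,333,142,.012))
zr=p[2]-.0042
for u,v in((262,256),(380,256),(321,194),(321,312),(321,200)):print(world(d,u,v,zr)-p)
t=np.r_[f[0][:2],p[2]];print('delta tool units',R.T@(t-p)/.05)
```

```text
(array([0.45420468, 0.26964656, 0.02470482]), np.float64(0.000508225065286555)) tip [0.45308942 0.26875539 0.058     ] [0.45399036 0.26979437 0.012     ]
[ 0.0022554  -0.02550742 -0.0042    ]
[-0.010192    0.02569024 -0.0042    ]
[-0.03159764 -0.00662268 -0.0042    ]
[ 0.02332095  0.00673389 -0.0042    ]
[-0.02903305 -0.00599891 -0.0042    ]
delta tool units [0.77490951 0.25456801 0.00147952]
```

{"method": "apply_moves", "body": {
  "grip": [0, 0, 0, 0, 0, 0],
  "translation": [
    [0.4, 0.12, 0.5],
    [0.345, 0.12, 0.6],
    [0, 0, 0.6],
    [0, 0, 0.5],
    [0, 0, 0],
    [0, 0, 0]
  ],
  "rot": [
    [0, 0, 0],
    [0, 0, 0],
    [0, 0, 0],
    [0, 0, 0],
    [0, 0, 0],
    [0, 0, 0]
  ]
}}

```text
clock: 7.05
tool_pos: [0.4569, 0.27, 0.1023]
tcp_rot: [[-0.972, -0.235, 0.001], [-0.235, 0.972, 0.0], [-0.001, 0.0, -1.0]]
wrist_force: [0.4, 0.1, -0.3]
grip_width: 0.0519
grip_force: 30.0
```

Run:
```python
from h import *
a=grab('scene');t=grab('top');d=grab('wrist');s=robot.sense();p=s['tool_pos'];print(p)
cv2.imwrite('pics/v4.png',np.vstack([np.hstack([cv2.resize(a['image'][235:325,180:300],(400,300),interpolation=3),cv2.resize(t['image'][155:230,160:260],(400,300),interpolation=3)]),np.hstack([cv2.resize(d['image'][130:380,160:480],(400,300)),np.zeros((300,400,3),np.uint8)])]))
```

```text
[0.45698611 0.27049034 0.10267649]
```

View pics/v4.png

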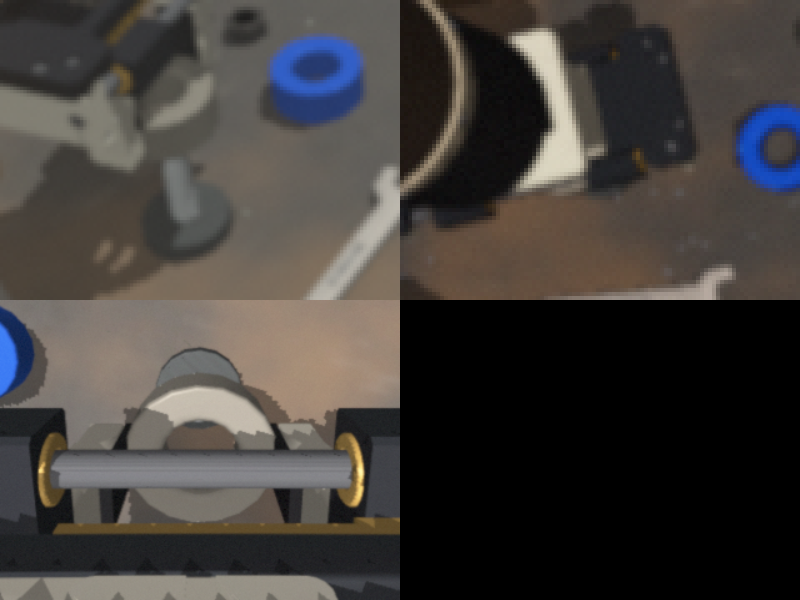

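The wheel hovers over the post, aligned laterally: the foot is centred under the ring at crop (198,349). Threading gently.

{"method": "apply_moves", "body": {
  "grip": [0, 0, 0, 0, 0, 0, 0],
  "translation": [
    [0, 0, 0.16],
    [0, 0, 0.16],
    [0, 0, 0.16],
    [0, 0, 0.16],
    [0, 0, 0.17],
    [0, 0, 0],
    [0, 0, 0]
  ],
  "rot": [
    [0, 0, 0],
    [0, 0, 0],
    [0, 0, 0],
    [0, 0, 0],
    [0, 0, 0],
    [0, 0, 0],
    [0, 0, 0]
  ]
}}

```text
clock: 8.07
tool_pos: [0.4565, 0.2703, 0.0611]
tcp_rot: [[-0.972, -0.236, 0.0], [-0.236, 0.972, -0.0], [-0.0, -0.0, -1.0]]
wrist_force: [0.2, -0.6, -1.1]
grip_width: 0.0519
grip_force: 30.0
```

Run:
```python
from h import *
d=grab('wrist');a=grab('scene');s=robot.sense();print(s['tool_pos'],s['wrist_force'],s['ft_torque'])
cv2.imwrite('pics/v5.png',np.hstack([cv2.resize(a['image'][235:325,180:300],(400,300),interpolation=3),cv2.resize(d['image'][130:380,160:480],(400,300))]))
```

```text
[0.45661798 0.27036246 0.06135546] [ 0.59111659  0.20054968 -0.95557961] [ 0.04830908  0.00680576 -0.00564335]
```

View pics/v5.png

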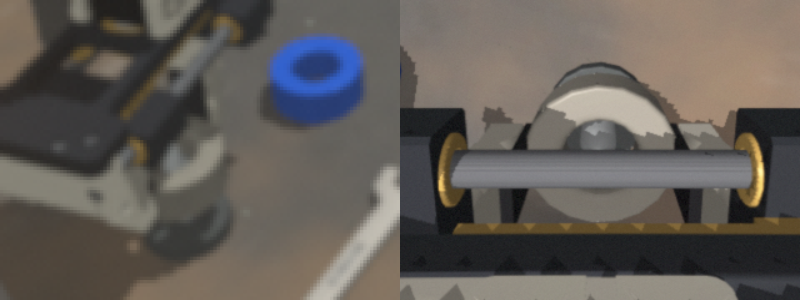

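The post stands inside the bore at crop (600,130), with no contact force. I'll lower it to the foot.

{"method": "apply_moves", "body": {
  "grip": [0, 0, 0, 0, 0, 0, 0],
  "translation": [
    [0, 0, 0.1],
    [0, 0, 0.1],
    [0, 0, 0.1],
    [0, 0, 0.08],
    [0, 0, 0.04],
    [0, 0, 0],
    [0, 0, 0]
  ],
  "rot": [
    [0, 0, 0],
    [0, 0, 0],
    [0, 0, 0],
    [0, 0, 0],
    [0, 0, 0],
    [0, 0, 0],
    [0, 0, 0]
  ]
}}

```text
clock: 9.05
tool_pos: [0.4563, 0.27, 0.0402]
tcp_rot: [[-0.972, -0.236, -0.0], [-0.236, 0.972, -0.0], [0.0, -0.0, -1.0]]
wrist_force: [-2.6, -2.1, 3.8]
grip_width: 0.0518
grip_force: 30.0
```

{"method": "apply_moves", "body": {
  "grip": [0.85, 0.85, 0.85, 0.85, 0.85, 0.85, 0.85, 0.85, 0.85, 0.85, 0.85],
  "translation": [
    [0, 0, 0],
    [0, 0, 0],
    [0, 0, 0],
    [0, 0, 0],
    [0, 0, -0.2],
    [0, 0, -0.5],
    [0, 0, -0.9],
    [0, 0, -0.9],
    [0, 0, -0.9],
    [0, 0, -0.8],
    [0, 0, 0]
  ],
  "rot": [
    [0, 0, 0],
    [0, 0, 0],
    [0, 0, 0],
    [0, 0, 0],
    [0, 0, 0],
    [0, 0, 0],
    [0, 0, 0],
    [0, 0, 0],
    [0, 0, 0],
    [0, 0, 0],
    [0, 0, 0]
  ]
}}

```text
clock: 10.42
tool_pos: [0.4577, 0.2712, 0.2544]
tcp_rot: [[-0.972, -0.236, 0.005], [-0.236, 0.972, 0.005], [-0.006, 0.004, -1.0]]
wrist_force: [0.2, -0.1, -0.8]
grip_width: 0.0745
grip_force: 0.0
```

Run:
```python
from h import *
d=grab('wrist','w6.png');s=robot.sense();p=s['tool_pos'];print(p,s['grip_width'])
e=proj(d,[.454,.2695,.036]);print(e)
f=fit(d,*e,.036,.028,21,34);print('ring',f,'tip exp',proj(d,[.454,.2695,.058]),proj(d,[f[0][0],f[0][1],.036]))
u,v=e.astype(int);cv2.imwrite('pics/v6.png',cv2.resize(d['image'][v-50:v+50,u-70:u+70],(560,400),interpolation=3))
```

```text
[0.45676267 0.27059397 0.25217031] 0.07450812314694742
[318.25817136 171.99302359]
ring (array([0.45515289, 0.27019495, 0.02705179]), np.float64(0.0002179746617844494)) tip exp [318.22411569 175.83962895] [318.64026671 173.19071747]
```

View pics/v6.png

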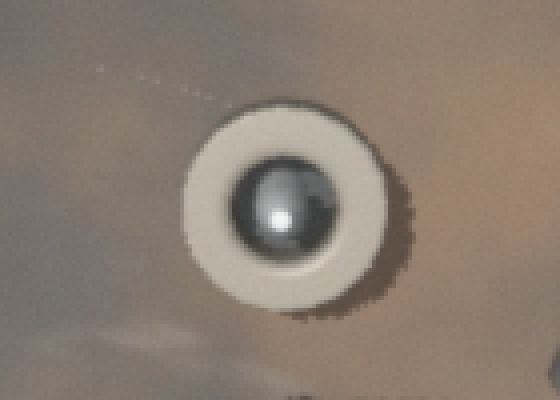

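The wheel lies flat on the foot with the post tip centred in the bore at crop (281,218). Now to the cap.

{"method": "apply_moves", "body": {
  "grip": [0.7, 0.7, 0.7, 0.7, 0.7, 0.7, 0.7, 0.7, 0.7, 0.7, 0.7, 0.7, 0.7],
  "translation": [
    [0.14, -0.5, 0],
    [0.22, -0.9, 0],
    [0.22, -0.91, 0],
    [0.22, -0.91, 0],
    [0.22, -0.91, 0],
    [0.22, -0.91, 0],
    [0.22, -0.91, 0],
    [0.22, -0.91, 0],
    [0.22, -0.91, 0],
    [0.22, -0.91, 0],
    [0.23, -0.89, 0],
    [0, 0, 0],
    [0, 0, 0]
  ],
  "rot": [
    [0, 0, 0],
    [0, 0, 0],
    [0, 0, 0],
    [0, 0, 0],
    [0, 0, 0],
    [0, 0, 0],
    [0, 0, 0],
    [0, 0, 0],
    [0, 0, 0],
    [0, 0, 0],
    [0, 0, 0],
    [0, 0, 0],
    [0, 0, 0]
  ]
}}

```text
clock: 12.1
tool_pos: [0.4538, -0.2229, 0.2491]
tcp_rot: [[-0.972, -0.234, -0.002], [-0.234, 0.972, 0.0], [0.002, 0.001, -1.0]]
wrist_force: [-0.3, 0.2, -0.2]
grip_width: 0.0612
grip_force: 0.0
```

Run:
```python
from h import *
d=grab('wrist','w7.png');s=robot.sense();p=s['tool_pos'];print(p,s['tcp_rot'].round(3))
e=proj(d,[.4564,-.222,.034]);print(e)
f=fit(d,*e,.034,.02,13,30);print('cap',f,proj(d,[f[0][0],f[0][1],.034]))
print(s['tcp_rot'].T@(np.r_[f[0][:2],.033]-p)/.05)
u,v=e.astype(int);cv2.imwrite('pics/v7.png',cv2.resize(d['image'][max(v-90,0):v+60,u-100:u+100],(600,450),interpolation=3))
```

```text
[ 0.4541363  -0.22235514  0.24945038] [[-0.972 -0.235 -0.001]
 [-0.235  0.972  0.   ]
 [ 0.001  0.001 -1.   ]]
[319.81760429 180.44448221]
cap (array([ 0.45638354, -0.22277918,  0.01944399]), np.float64(0.00030330482989615257)) [319.10373884 180.2596324 ]
[-0.04667869 -0.02163353  4.32894355]
```

View pics/v7.png

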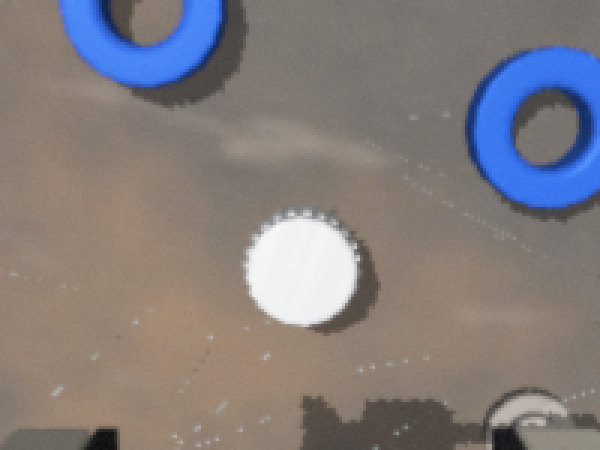

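The cap is upright with clear surroundings, its top at crop (302,270). I'll descend and grip.

{"method": "apply_moves", "body": {
  "grip": [0.7, 0.7, 0.7, 0.7, 0.7, 0.7, 0.7, 0.7, 0, 0, 0, 0, 0, 0, 0, 0],
  "translation": [
    [-0.05, -0.02, 0.7],
    [0, 0, 0.8],
    [0, 0, 0.8],
    [0, 0, 0.8],
    [0, 0, 0.6],
    [0, 0, 0.4],
    [0, 0, 0.28],
    [0, 0, 0],
    [0, 0, 0],
    [0, 0, 0],
    [0, 0, 0],
    [0, 0, 0],
    [0, 0, 0],
    [0, 0, 0],
    [0, 0, 0],
    [0, 0, 0]
  ],
  "rot": [
    [0, 0, 0],
    [0, 0, 0],
    [0, 0, 0],
    [0, 0, 0],
    [0, 0, 0],
    [0, 0, 0],
    [0, 0, 0],
    [0, 0, 0],
    [0, 0, 0],
    [0, 0, 0],
    [0, 0, 0],
    [0, 0, 0],
    [0, 0, 0],
    [0, 0, 0],
    [0, 0, 0],
    [0, 0, 0]
  ],
  "squeeze": 30
}}

```text
clock: 14.15
tool_pos: [0.4581, -0.223, 0.0316]
tcp_rot: [[-0.972, -0.236, 0.001], [-0.236, 0.972, -0.0], [-0.001, -0.0, -1.0]]
wrist_force: [-0.6, 0.8, 5.7]
grip_width: 0.0394
grip_force: 30.0
```

{"method": "apply_moves", "body": {
  "grip": [0, 0, 0, 0, 0, 0, 0, 0, 0, 0, 0, 0, 0, 0, 0, 0, 0, 0, 0],
  "translation": [
    [0, 0, -0.2],
    [0, 0, -0.6],
    [0, 0, -0.8],
    [0, 0, -0.8],
    [0, 0, -0.6],
    [-0.1, 0.4, -0.4],
    [-0.21, 0.9, 0],
    [-0.22, 0.92, 0],
    [-0.22, 0.92, 0],
    [-0.22, 0.92, 0],
    [-0.22, 0.92, 0],
    [-0.22, 0.92, 0],
    [-0.22, 0.92, 0],
    [-0.22, 0.92, 0],
    [-0.22, 0.92, 0],
    [-0.22, 0.92, 0],
    [-0.2, 0.01, 0],
    [0, 0, 0],
    [0, 0, 0]
  ],
  "rot": [
    [0, 0, 0],
    [0, 0, 0],
    [0, 0, 0],
    [0, 0, 0],
    [0, 0, 0],
    [0, 0, 0],
    [0, 0, 0],
    [0, 0, 0],
    [0, 0, 0],
    [0, 0, 0],
    [0, 0, 0],
    [0, 0, 0],
    [0, 0, 0],
    [0, 0, 0],
    [0, 0, 0],
    [0, 0, 0],
    [0, 0, 0],
    [0, 0, 0],
    [0, 0, 0]
  ]
}}

```text
clock: 16.52
tool_pos: [0.4654, 0.2712, 0.201]
tcp_rot: [[-0.972, -0.234, -0.001], [-0.234, 0.972, -0.0], [0.001, -0.0, -1.0]]
wrist_force: [0.3, -0.8, -0.7]
grip_width: 0.0397
grip_force: 30.0
```

{"method": "apply_moves", "body": {
  "grip": [0, 0, 0, 0, 0],
  "translation": [
    [0.2, 0.02, 0.4],
    [0, 0, 0.6],
    [0, 0, 0.6],
    [0, 0, 0],
    [0, 0, 0]
  ],
  "rot": [
    [0, 0, 0],
    [0, 0, 0],
    [0, 0, 0],
    [0, 0, 0],
    [0, 0, 0]
  ]
}}

```text
clock: 17.15
tool_pos: [0.4563, 0.2709, 0.1223]
tcp_rot: [[-0.972, -0.235, 0.001], [-0.235, 0.972, 0.001], [-0.001, 0.0, -1.0]]
wrist_force: [1.4, 0.4, -0.1]
grip_width: 0.0391
grip_force: 30.0
```

Run:
```python
from h import *
d=grab('wrist');a=grab('scene');s=robot.sense();p=s['tool_pos'];print(p,s['wrist_force'])
print('exp cap top',proj(d,p+[-.0017,0,.0024]),'ring',proj(d,[.455,.27,.036]))
cv2.imwrite('pics/v8.png',np.hstack([cv2.resize(a['image'][235:325,180:300],(400,300),interpolation=3),cv2.resize(d['image'][130:380,160:480],(400,300))]))
```

```text
[0.45640616 0.27135942 0.12256661] [-0.79706613 -0.12617916 -1.08765483]
exp cap top [321.18764278 267.40996005] ring [318.71307506 209.87824677]
```

View pics/v8.png

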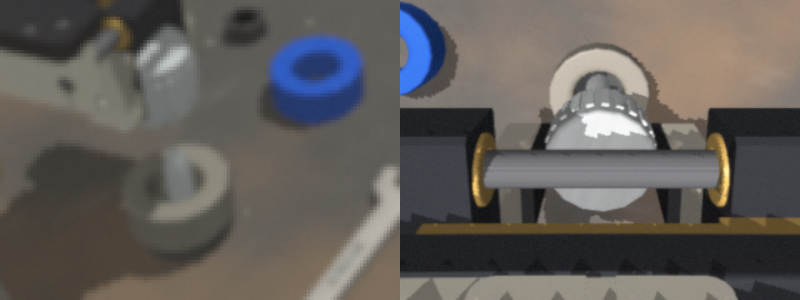

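The cap is straight above the post (tip at scene crop (178,150)). I'll lower it gently.

{"method": "apply_moves", "body": {
  "grip": [0, 0, 0, 0, 0, 0, 0, 0],
  "translation": [
    [0, -0.02, 0.15],
    [0, 0, 0.15],
    [0, 0, 0.15],
    [0, 0, 0.15],
    [0, 0, 0.15],
    [0, 0, 0.1],
    [0, 0, 0],
    [0, 0, 0]
  ],
  "rot": [
    [0, 0, 0],
    [0, 0, 0],
    [0, 0, 0],
    [0, 0, 0],
    [0, 0, 0],
    [0, 0, 0],
    [0, 0, 0],
    [0, 0, 0]
  ]
}}

```text
clock: 18.25
tool_pos: [0.4561, 0.2701, 0.0787]
tcp_rot: [[-0.972, -0.236, 0.0], [-0.236, 0.972, 0.0], [-0.0, 0.0, -1.0]]
wrist_force: [-0.2, 0.5, -1.3]
grip_width: 0.0392
grip_force: 30.0
```

{"method": "apply_moves", "body": {
  "grip": [0, 0, 0, 0, 0, 0],
  "translation": [
    [0, 0, 0.07],
    [0, 0, 0.06],
    [0, 0, 0.05],
    [0, 0, 0.04],
    [0, 0, 0],
    [0, 0, 0]
  ],
  "rot": [
    [0, 0, 0],
    [0, 0, 0],
    [0, 0, 0],
    [0, 0, 0],
    [0, 0, 0],
    [0, 0, 0]
  ]
}}

```text
clock: 19.0
tool_pos: [0.456, 0.27, 0.0677]
tcp_rot: [[-0.972, -0.236, 0.0], [-0.236, 0.972, -0.0], [-0.0, -0.0, -1.0]]
wrist_force: [-0.7, -0.4, 3.2]
grip_width: 0.0395
grip_force: 30.0
```

Contact is at the expected height. Releasing and retreating.

{"method": "apply_moves", "body": {
  "grip": [0.7, 0.7, 0.7, 0.7, 0.7, 0.7, 0.7, 0.7, 0.7, 0.7, 0.7, 0.7],
  "translation": [
    [0, 0, 0],
    [0, 0, 0],
    [0, 0, 0],
    [0, 0, 0],
    [0, 0, -0.2],
    [0, 0, -0.4],
    [0, 0, -0.8],
    [0, 0, -0.8],
    [0, 0, -0.8],
    [0, 0, -0.6],
    [0, 0, 0],
    [0, 0, 0]
  ],
  "rot": [
    [0, 0, 0],
    [0, 0, 0],
    [0, 0, 0],
    [0, 0, 0],
    [0, 0, 0],
    [0, 0, 0],
    [0, 0, 0],
    [0, 0, 0],
    [0, 0, 0],
    [0, 0, 0],
    [0, 0, 0],
    [0, 0, 0]
  ]
}}

```text
clock: 20.5
tool_pos: [0.4556, 0.2698, 0.2476]
tcp_rot: [[-0.972, -0.235, -0.0], [-0.235, 0.972, 0.0], [0.0, 0.0, -1.0]]
wrist_force: [-0.1, -0.9, -0.3]
grip_width: 0.0614
grip_force: 0.0
```

Run:
```python
from h import *
d=grab('wrist');a=grab('scene');s=robot.sense();print(s['tool_pos'],s['grip_width'],s['wrist_force'])
e=proj(d,[.4545,.27,.07]);print(fit(d,*e,.07,.02,14,30))
u,v=e.astype(int)
cv2.imwrite('pics/v9.png',np.hstack([cv2.resize(a['image'][235:325,180:300],(400,300),interpolation=3),cv2.resize(d['image'][v-60:v+60,u-80:u+80],(400,300),interpolation=3)]))
```

```text
[0.45552825 0.26960488 0.24678275] 0.06131703514410819 [-0.2455856  -0.0957786   0.74911198]
(array([0.45415804, 0.26938094, 0.01974864]), np.float64(0.0004868442979507944))
```

View pics/v9.png

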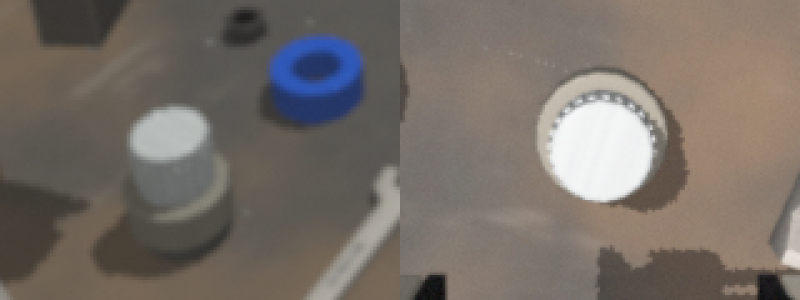

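The cap stands upright on the wheel, centred over the post (scene crop (170,160)), and the gripper is clear. Handing in.

```bash
python3 -c "
from rig import robot
print(robot.close_job())"
```

```text
the job is handed in; nothing more can be done
None
```

The wheel lies flat on the foot around the post, the cap stands upright on it with the gripper clear, and the job was handed in at about 20.6 s; the hand-in call returned no verdict.

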